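# Seat a keyed shaft in a pulley hub and hold it home

## Task

Take the keyed shaft (the one with the square head) out of the wooden rack and put its foot into the bore of the pulley hub on the drive trainer, turning it until its key slips into the keyway; then keep pushing until its flange is fully home on the hub face. A spring in the bore pushes the shaft back out, so finish while still gripping the shaft and holding it fully home; do not let go. Leave the round-headed shaft and the other things on the bench where they are.

Things in the scene. Friction and masses are not known exactly. Their poses are not given: they have to be found in the camera images.
- shaft_head (a point): Centre of the square head of the steel keyed shaft, half-way up, on the shaft's axis; z up along the axis, x towards the key. Head 26 x 26 mm in plan (faces square to x and y), 44 mm tall. The flange's top face is 22 mm below this point, the foot 78 mm below. The shaft starts upright in one of the rack's two holes, hanging by its flange; the key points within about 0.8 rad of world +x.
- shaft_seat (a point): Centre of the underside of the keyed shaft's flange, 28 mm below shaft_head, same axes. The flange is round, 44 mm in diameter, 6 mm thick, right under the head, with a small nib 6 mm wide on its edge, reaching 29 mm from the axis, in the key's direction (x).
- shaft: The keyed shaft, 0.28 to 0.42 kg; origin at the centre of its foot, z up, x towards the key. Shank 20 mm in diameter, 50 mm long from foot to flange, foot with a 4 mm chamfer. The key is a bar 6 mm wide on the x side, reaching 15 mm from the axis, from the flange down to 14 mm above the foot: the lowest 14 mm are a plain round pilot.
- hub_face (a point): Centre of the top face of the pulley hub, at the mouth of its bore, 90 mm above the bench; z up along the bore, x outwards along the one keyway, which points within about 0.8 rad of world +x. Bore 22 mm in diameter, 40 mm deep down to the spring ejector at rest. Keyway 8.5 mm wide, reaching 17.5 mm from the axis, open at the top, over the full depth.
- pulley: The aluminium pulley, z up, x along the keyway; origin on its axis 55 mm below hub_face. Hub 60 mm in diameter, rim 116 mm in diameter with its top 30 mm below the hub face. It turns on its axis only against stiff friction (0.4 N m), so it stays put while the shaft is turned lightly. It stands on a grey base 130 x 130 mm fixed to the bench.
- ejector (a joint): Travel in m of the spring ejector at the bottom of the bore, 0 at rest, growing as it is pushed down; the shaft meets it 10 mm before its flange is home and it then reads 0.010. It pushes up with 6 N at first and 11 N when the shaft is home, enough to lift the released shaft.
- rack: Plywood rack 190 mm (x) x 80 mm (y), top 65 mm above the bench, fixed; origin under its centre. Two holes 33 mm in diameter on its x axis, 50 mm either side of the centre; the keyed shaft is in one, the round-headed one in the other.
- plain_head (a point): Centre of the round head (26 mm in diameter, 44 mm tall) of the other steel shaft, half-way up; same shaft and flange but no key and no nib. Leave alone.
- file: Flat file 300 mm long lying on the bench, wooden handle; origin under its middle. Leave alone.
- offcut: Wooden offcut 45 x 24 x 18 mm lying on the bench; origin under its centre. Leave alone.
- offcut2: Wooden offcut 60 x 30 x 12 mm lying on the bench; origin under its centre. Leave alone.
- screwdriver: Screwdriver lying on the bench. Leave alone.
- bottle: Plastic bottle with a screw cap, 72 mm in diameter and 230 mm tall, standing; origin under its centre. Leave alone.
Things that resemble listed ones, but are neither listed nor needed, are in the scene too. Leave any pink or purple look-alike of the shaft alone.

How it is judged (in metres and radians):
On the way, in this order (a step that is already met when the one before it is completed fails the run):
1. the keyed shaft is lifted clear of the rack (height (world z) of shaft above 0.07 m), for 0.1 s.
2. the key is in the keyway: the shaft is upright in the bore, at least 20 mm deep (z of shaft_seat in the frame of hub_face below 0.03 m and horizontal distance between shaft_seat and hub_face below 0.005 m and angle between shaft's own z axis and vertical below 0.1 rad), for 0.1 s.
At the end, for the whole second after the job is handed in: The keyed shaft is in the hub with its key in the keyway (within 0.3 rad), upright within 0.06 rad and within 3 mm of the bore's axis, its flange within 2 mm of the hub face, the ejector pushed down more than 7 mm, the shaft at rest and the fingers still holding it with more than 2 N (z of shaft_seat in the frame of hub_face between -0.003 and 0.002 m and horizontal distance between shaft_seat and hub_face below 0.003 m and angle between the x axis of shaft and the x axis of hub_face, either way round below 0.3 rad and angle between shaft's own z axis and vertical below 0.06 rad and value of joint ejector above 0.007 m and linear speed of shaft below 0.02 m/s and contact force between the fingers and shaft above 2 N); the arm keeps its last pose, push and grip.
It fails at once if the round-headed shaft or another loose thing on the bench is moved more than 30 mm (distance of any of plain_head, file, offcut, offcut2, screwdriver, bottle from where it was at the start of the episode above 0.03 m).
It also fails if it takes over 45 s, if anything falls off the work surface, if the arm or the gripper's body presses on something with over 40 N, if the wrist force passes 120 N, or if a joint passes its speed limit or range.

## Robot

A 6-joint arm with a two-finger parallel gripper is mounted at the origin on the work surface. World frame = base frame: x ahead of the robot, y to its left, z up, the work surface at z = 0. Lengths are in mm, angles in rad, forces in N, time in s.
With the tool pointing down it reaches from about 300 to 775 mm from the base axis. Payload 14.6 kg.
Tool frame: the origin (TCP) lies on the centre line of the jaws, within the pads' length; the fingertips stand 19 mm ahead of it and the grasp point (between the pads) is the TCP (bot.tip_reach is the distance from the TCP to the fingertips, in mm); y points along the fingers, x is the direction in which the jaws open and shut, and the axes are right-handed (so a half turn about y gives the same grasp; the last joint's range is limited). The gripper opens to 85 mm and grips with 20 to 120 N. Pads are 22 mm wide; open, the fingers measure 114 mm over their backs; the gripper's body (76 mm by 85 mm) begins 54 mm behind the grasp point. The pads swing forward as they close: fully open they stand 13 mm farther back than shut.
Start: joints at [-1.306, 0.3, 1.521, -0, 1.321, -0.067], TCP at [179.153, -519.994, 250.281] pointing down, gripper open.
Joint ranges: [-3.03, 3.03], [-0.79, 2.21], [0.23, 2.52], [-1.04, 4.18], [0, 3.07], [-2.55, 2.55]. Speed limits (rad/s): [2.22, 2.22, 2.57, 3.14, 3.14, 3.14].

## Interface

Orientations are given as a unit quaternion [w, x, y, z].
In Python, from rig import bot gives the robot as it stands. Calls block until the motion is done:
- bot.move_to(position, orientation): joint-space move of the TCP to a pose.
- bot.servo_line(position, attitude=None, speed=150, until_force=None): straight line of the TCP; attitude=None keeps the orientation; speed is the mean speed in mm/s. With until_force (N) it stops when the force on the tool has changed by that much, and returns True; else False.
- bot.move_joints(angles): joint-space move.
- bot.move_gripper(opening, grip_force=None): finger opening in mm; grip_force is the grip in N (None keeps the last); returns when the fingers have stopped.
- bot.dwell(seconds).
- bot.ik(position, orientation): joint angles nearest the present ones, or None.
- bot.read_state(): the state.
- bot.read_camera(name): name is "scene" or "top" or "wrist"; returns a dict with "image" (420x560x3 uint8, blue, green, red), "depth" (420x560 float32, mm along the optical axis (not along the pixel's ray), 0 where there is no reading), "fovy" (degrees; the focal length in pixels is half the picture's height over the tangent of half this angle, whatever the lens; pixels are square), "cx", "cy" (the principal point, pixels), "eye" and "attitude" of the camera in the world; the wrist camera has in their place "mount" (4x4, takes a point from camera to tool coordinates, whose origin is the TCP and whose axes are the tool frame's). Camera axes: x right, y down, z forward; pixel columns grow to the right and rows downward; lengths in mm; the calibration is good to about 2 mm. A picture is of the moment at which its call begins: read the wrist's pose just before it.
A pose or a line that the arm cannot do raises bot.MotionError and nothing moves.
- bot.finish_job(): hands the job in, once; it reports no verdict.
The state is a dict: "clock": time; "joint_positions": joint angles; "qvel": joint speeds; "effort": joint torques, N m; "ee_pos": TCP position; "tool_rot": TCP orientation; "ft_force": force on the tool from outside, world axes, zero at the start; "moment": the same for the moment, N m; "grip_width": finger opening in mm.
Only numpy, scipy, OpenCV 4.12 (cv2) and the standard library are available. Lean on these libraries where they do the work, as an engineer would, in place of code of your own. Each camera call takes 0.05 s, during which the arm holds its last target.

## Working session

There is one attempt and no reset: what is moved stays moved. The work goes in short steps, each a Python script; the robot and the scene stay as the last script left them, time stands still between calls to the robot, and variables do not carry over. Pictures are saved under pics/ and viewed, and the job is handed in when it is done.

```bash
ls; mkdir -p pics; python3 - <<'E'
from rig import bot
import cv2,pickle
s=bot.read_state();print(s)
for n in("scene","top","wrist"):
    c=bot.read_camera(n);cv2.imwrite(f"pics/{n}0.png",c["image"]);pickle.dump(c,open(f"{n}0.pkl","wb"))
    print(n,{k:v for k,v in c.items() if k not in("image","depth")})
E
```

```text
pics
{'clock': 0.0, 'joint_positions': array([-1.30560001e+00,  3.00496481e-01,  1.52161492e+00,  6.99811175e-06,
        1.32071081e+00, -6.65972146e-02]), 'qvel': array([ 2.33398871e-04, -1.84977997e-05,  6.37845264e-04, -7.74483434e-04,
       -8.23454841e-04, -7.19912562e-04]), 'effort': array([-5.82937464e-04, -5.43499553e+01, -3.61795056e+01, -1.19085071e-04,
        3.97731739e-03,  3.63661127e-05]), 'ee_pos': array([ 179.09744932, -519.78453507,  249.69306923]), 'tool_rot': array([ 0.57598055, -0.57542604,  0.41090216, -0.4102325 ]), 'ft_force': array([1.29630273, 0.49287814, 0.61376533]), 'moment': array([-0.02428158, -0.00819091, -0.01217175]), 'grip_width': 85.37916934606227}
scene {'fovy': 53.516126813884945, 'cx': 276.69618593511007, 'cy': 212.9814391807874, 'eye': array([1172.32378029,   91.19753382, 1139.15404448]), 'attitude': array([-0.17048652,  0.62597437,  0.73492955, -0.19740565])}
top {'fovy': 45.42358679980783, 'cx': 275.36185143599994, 'cy': 209.84293753065128, 'eye': array([ 450.06847864,   -3.58139309, 1231.9767573 ]), 'attitude': array([ 0.04086692, -0.70140834,  0.71052643, -0.03883848])}
wrist {'fovy': 63.85795372819757, 'cx': 281.304796471554, 'cy': 210.26118384767577, 'mount': array([[ 9.99999277e-01,  1.11408169e-03, -4.52082210e-04,
         5.44974560e-01],
       [ 7.33477658e-04, -2.67351342e-01,  9.63598839e-01,
        -1.23237656e+02],
       [ 9.52663039e-04, -9.63598474e-01, -2.67351965e-01,
         6.68069672e+01],
       [ 0.00000000e+00,  0.00000000e+00,  0.00000000e+00,
         1.00000000e+00]])}
```

View pics/top0.png

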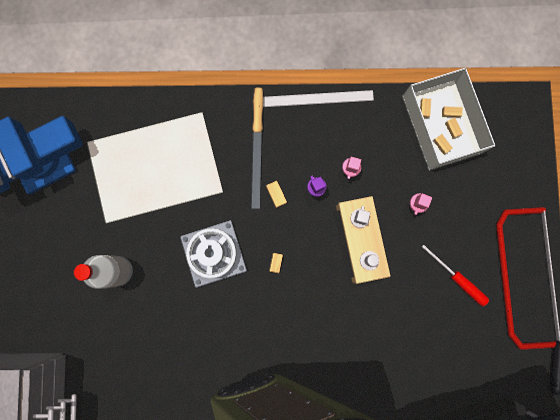

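View pics/scene0.png

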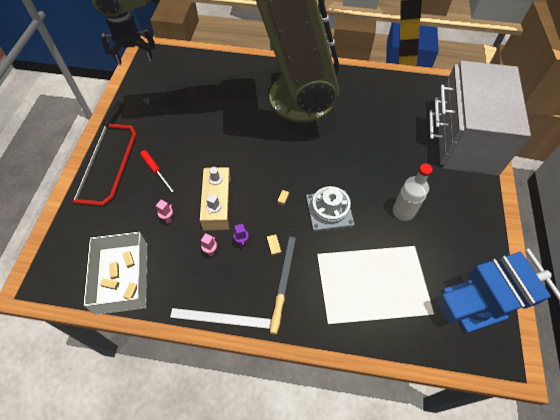

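View pics/wrist0.png

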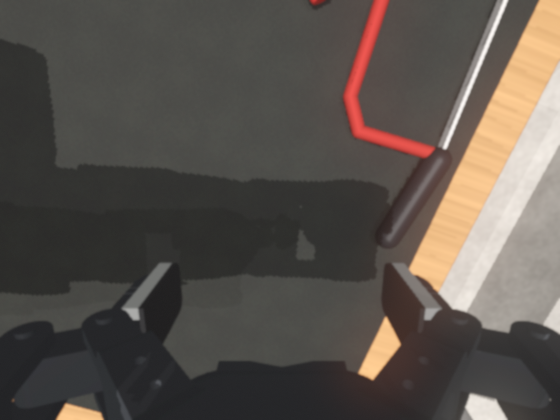

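The top view shows the rack at about (364,240). It holds a square head at (360,217) and a round head at (371,260). The pink and purple look-alikes are at (352,167), (421,203) and (317,187). The hub is at (212,253). I'll enlarge the rack and hub next.

```bash
cat > h.py <<'E'
import numpy as np,cv2,pickle
from scipy.spatial.transform import Rotation as R
def rot(q): return R.from_quat([q[1],q[2],q[3],q[0]])
def quat(r): x,y,z,w=r.as_quat(); return np.array([w,x,y,z])
def campose(c,st=None):
    if "eye" in c: return np.array(c["eye"]),rot(c["attitude"]).as_matrix()
    M=np.array(c["mount"]); T=rot(st["tool_rot"]).as_matrix()
    return np.array(st["ee_pos"])+T@M[:3,3],T@M[:3,:3]
def ray(c,uv,st=None):
    f=210/np.tan(np.radians(c["fovy"])/2); e,A=campose(c,st)
    d=A@np.array([(uv[0]-c["cx"])/f,(uv[1]-c["cy"])/f,1]); return e,d
def onz(c,uv,z,st=None):
    e,d=ray(c,uv,st); return e+d*(z-e[2])/d[2]
def tri(rays):
    S=0;b=0
    for e,d in rays:
        d=d/np.linalg.norm(d);P=np.eye(3)-np.outer(d,d);S=S+P;b=b+P@e
    p=np.linalg.solve(S,b)
    return p,[np.linalg.norm((np.eye(3)-np.outer(d,d)/(d@d))@(p-e)) for e,d in rays]
def proj(c,p,st=None):
    f=210/np.tan(np.radians(c["fovy"])/2); e,A=campose(c,st); q=A.T@(np.array(p)-e); return np.array([c["cx"]+f*q[0]/q[2],c["cy"]+f*q[1]/q[2]])
def down(a):
    # tool y down; tool x at world angle a
    x=np.array([np.cos(a),np.sin(a),0]);y=np.array([0,0,-1.]);z=np.cross(x,y)
    return quat(R.from_matrix(np.c_[x,y,z]))
E
python3 - <<'E'
from h import *
c=pickle.load(open("top0.pkl","rb"));im=c["image"]
a=cv2.resize(im[190:290,320:410],(540,600),interpolation=cv2.INTER_CUBIC)
cv2.imwrite("pics/c1.png",a)
for n,uv,z in(("sq",(360,216),115),("rd",(371,260),115),("hub",(212,253),90),("purple",(317,187),50)): print(n,onz(c,uv,z))
c2=pickle.load(open("scene0.pkl","rb"))
print(tri([ray(c,(361,213)),ray(c2,(212,199))]), tri([ray(c,(212,253)),ray(c2,(331,203))]))
s=pickle.load(open("wrist0.pkl","rb"))
st=dict(ee_pos=[179.1,-519.8,249.7],tool_rot=[ 0.57598055, -0.57542604,  0.41090216, -0.4102325 ])
print(campose(s,st), rot(st["tool_rot"]).as_matrix())
E
```

```text
sq [ 560.25971371 -190.24013987  115.        ]
rd [ 462.07548111 -211.47481368  115.        ]
hub [482.74949419 143.92040008  90.        ]
purple [ 637.42361187 -100.92771317   50.        ]
(array([ 566.79989281, -192.27106744,  116.36396593]), [np.float64(0.18735917104227054), np.float64(0.18735917104230473)]) (array([483.65610171, 151.28314987,  50.25775416]), [np.float64(2.2239829813597143), np.float64(2.2239829813597365)])
(array([ 242.47975756, -498.70016138,  372.94281274]), array([[ 0.32663767, -0.91059672, -0.25322214],
       [-0.9451476 , -0.31525125, -0.08551406],
       [-0.00195977,  0.26726441, -0.96362124]])) [[ 3.25737429e-01 -3.15723553e-04  9.45460220e-01]
 [-9.45459477e-01  1.18834749e-03  3.25737570e-01]
 [-1.22637830e-03 -9.99999244e-01  8.85854309e-05]]
```

View pics/c1.png

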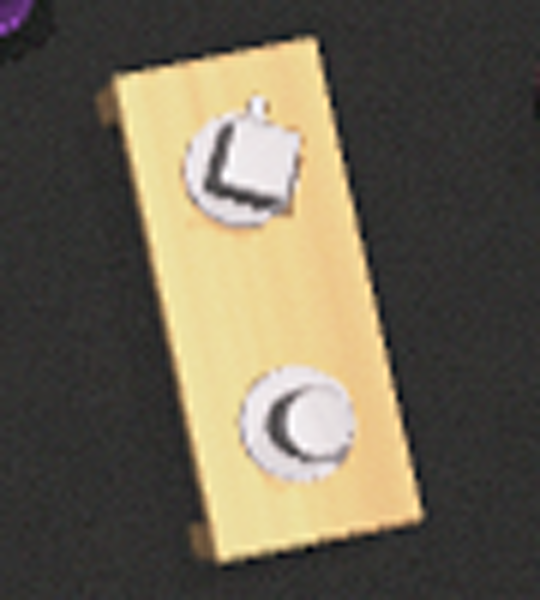

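The enlarged crop shows the square head at crop (262,157) with the nib above it at (258,103). That makes it the keyed shaft. The head at (322,420) is round with no nib. Next are the wrist views, two over the shaft and two over the hub.

```bash
python3 - <<'E'
from rig import bot
from h import *
def snap(n):
    bot.dwell(0.2); st=bot.read_state(); c=bot.read_camera("wrist")
    pickle.dump((c,st),open(n+".pkl","wb")); cv2.imwrite(f"pics/{n}.png",c["image"]); print(n,st["clock"],st["ee_pos"],st["joint_positions"],campose(c,st)[0])
q=down(-np.pi/2)
bot.move_to([545,-230,300],q); snap("s1")
bot.servo_line([545,-150,300],speed=200); snap("s2")
bot.move_to([470,110,280],q); snap("h1")
bot.servo_line([470,190,280],speed=200); snap("h2")
print(bot.read_state()["ft_force"])
E
```

```text
s1 2.0667 [ 544.7095962  -230.60391332  299.96274713] [-4.62372826e-01  3.62816151e-01  1.32307860e+00 -4.21257580e-05
  1.45576316e+00  1.10929934e+00] [ 611.75315887 -231.47329681  423.19455779]
s2 2.8667 [ 544.92507583 -150.92858897  299.82866317] [-3.34941143e-01  3.02378943e-01  1.40288920e+00 -7.66919795e-05
  1.43652146e+00  1.23705453e+00] [ 611.98510397 -151.81960861  423.05137849]
h1 4.175 [470.40906416 109.18152756 279.9458337 ] [ 1.52222565e-01  1.26101220e-01  1.66169030e+00 -5.28103440e-05
  1.35391262e+00  1.72442935e+00] [537.45572448 108.28374498 403.17591045]
h2 4.975 [470.13799606 189.12377768 280.07583506] [ 3.10215980e-01  1.80322020e-01  1.59898078e+00 -9.00640161e-05
  1.36224645e+00  1.88222519e+00] [537.1635132  188.24023197 403.317556  ]
[-0.04593005 -0.25481224 -0.06371605]
```

View pics/s1.png

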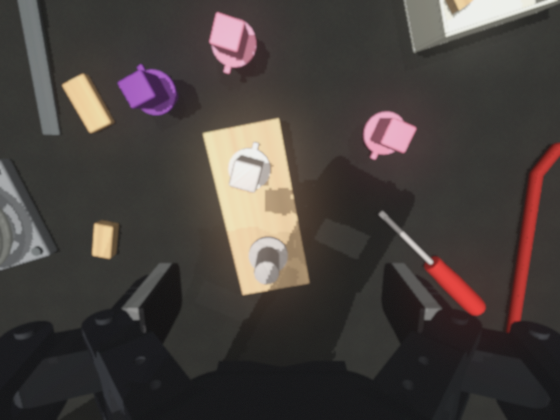

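View pics/s2.png

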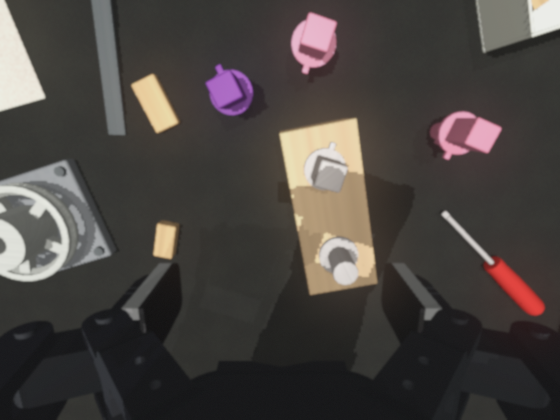

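View pics/h1.png

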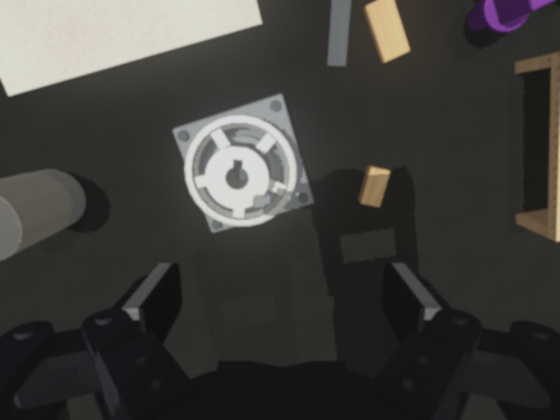

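View pics/h2.png

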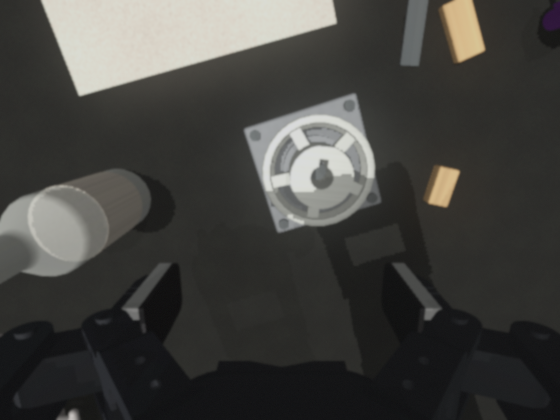

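The shaft head is at s1 (247,175) and s2 (329,177). The bore is at h1 (237,178) and h2 (321,177), with the keyway pointing up. I'll enlarge the crops to measure.

```bash
python3 - <<'E'
from h import *
L=[]
for n,(x,y) in dict(s1=(250,168),s2=(328,168),h1=(238,172),h2=(321,172)).items():
    c,st=pickle.load(open(n+".pkl","rb")); w=30 if n[0]=='s' else 35
    L.append(cv2.resize(c["image"][y-w:y+w,x-w:x+w],(400,400)if 0 else (390,300) if 0 else (300,300),interpolation=cv2.INTER_CUBIC))
a=np.vstack([np.hstack(L[:2]),np.hstack(L[2:])]);a=np.clip(a.astype(float)*1.15,0,255).astype(np.uint8)
cv2.imwrite("pics/c2.png",a)
E
```

```text
(no output)
```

View pics/c2.png

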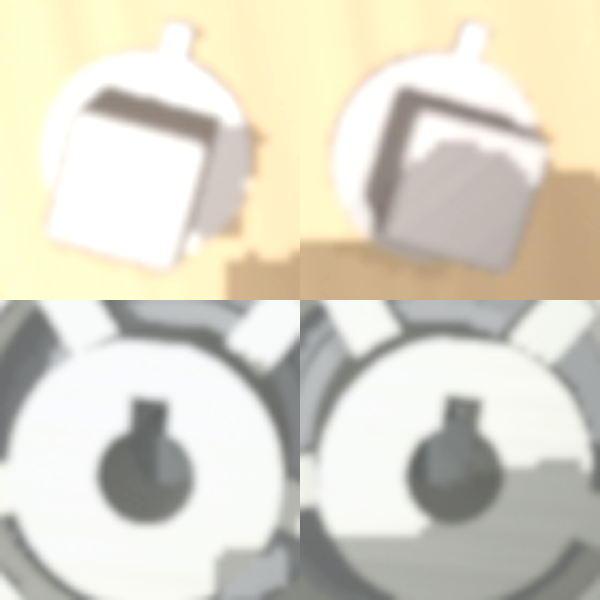

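```bash
cat > meas.py <<'E'
from h import *
D={n:pickle.load(open(n+".pkl","rb")) for n in("s1","s2","h1","h2")}
O=dict(s1=(220,138,.2),s2=(298,138,.2),h1=(203,137,7/30),h2=(286,137,7/30))
def px(n,p): x,y,k=O[n]; return (x+(p[0]+.5)*k-.5,y+(p[1]+.5)*k-.5)
def r(n,p): c,st=D[n]; return ray(c,px(n,p),st)
def T(a,b,p,q): return tri([r(a,p),r(b,q)])
def Z(n,p,z): c,st=D[n]; return onz(c,px(n,p),z,st)
s1=[(82,110),(207,145),(175,270),(48,235)]; s2=[(120,105),(247,145),(205,272),(82,238)]
for p,q in zip(s1,s2): print("corner",*T("s1","s2",p,q))
for n,s in(("s1",s1),("s2",s2)):
    C=np.array([Z(n,p,115) for p in s]); e=C[1]-C[0]; f=C[1]-C[2]; g=(C[0]+C[1]-C[2]-C[3])
    print(n,"ctr",C.mean(0),"sides",np.linalg.norm(np.diff(C[[0,1,2,3,0]],axis=0),axis=1),"ang",np.arctan2(g[1],g[0]))
print("nib",T("s1","s2",(180,25),(173,25)))
print("nib z71",Z("s1",(180,25),71),Z("s2",(173,25),71))
print("bore",T("h1","h2",(145,178),(154,177)),"key",T("h1","h2",(150,100),(162,98)))
# circle by contour, on z=90
for n,b,k in(("h1",(145,178),(150,100)),("h2",(154,177),(162,98))):
    c=Z(n,b,90);t=Z(n,k,90);print(n,c,t,np.linalg.norm(t-c),np.arctan2(*(t-c)[1::-1]))
# automatic: dark bore contour
for n in("h1","h2"):
    c,st=D[n];x,y,k=O[n];im=cv2.cvtColor(c["image"],cv2.COLOR_BGR2GRAY)[y:y+70,x:x+70]
    im=cv2.resize(im,(700,700),interpolation=cv2.INTER_CUBIC);m=(im<(150 if n=="h1" else 118)).astype(np.uint8)
    cs,_=cv2.findContours(m,cv2.RETR_EXTERNAL,cv2.CHAIN_APPROX_NONE)
    for ct in cs:
        if cv2.pointPolygonTest(ct,(350,420),False)>0:
            P=np.array([onz(c,(x+(p[0][0]+.5)/10-.5,y+(p[0][1]+.5)/10-.5),90,st) for p in ct])
            c0=Z(n,(145,178) if n=="h1" else(154,177),90)[:2]
            for _ in range(6):
                d=np.linalg.norm(P[:,:2]-c0,axis=1);Q=P[(d<12.5)&(d>8)][:,:2]
                A=np.c_[2*Q,np.ones(len(Q))];s=np.linalg.lstsq(A,(Q**2).sum(1),rcond=None)[0];c0=s[:2]
            d=np.linalg.norm(P[:,:2]-c0,axis=1);K=P[d>15][:,:2];kd=K.mean(0)-c0 if len(K) else [0,0]
            print(n,"auto",c0,"r",np.sqrt(s[2]+c0@c0),"maxr",d.max(),"ang",np.arctan2(kd[1],kd[0]),len(ct))
E
python3 meas.py
```

```text
corner [ 573.77611296 -189.05885861  108.24718933] [np.float64(0.5633855394480247), np.float64(0.5633855394480786)]
corner [ 567.24310453 -212.42760926  111.44359706] [np.float64(0.10171445469031754), np.float64(0.10171445469033778)]
corner [ 543.14902263 -205.90909293  110.42283563] [np.float64(0.08112871735073943), np.float64(0.08112871735073023)]
corner [ 550.05594968 -182.28542015  111.70526147] [np.float64(0.17044786623206348), np.float64(0.1704478662320935)]
s1 ctr [ 559.1998885  -197.92664327  115.        ] sides [23.56038693 24.26258479 24.3954936  24.23433563] ang -0.28240008871952554
s2 ctr [ 559.40514305 -196.76600152  115.        ] sides [24.5940349  24.68283762 24.04017189 25.40045269] ang -0.2604113798244415
nib (array([ 585.82529113, -204.4686335 ,   66.56612204]), [np.float64(0.09395820832551953), np.float64(0.09395820832573523)])
nib z71 [ 586.05460953 -204.80380176   71.        ] [ 586.24369786 -203.81286233   71.        ]
bore (array([481.76571707, 150.65949935,  90.10938604]), [np.float64(0.028999857997899177), np.float64(0.028999857997773562)]) key (array([498.66153643, 149.22590079,  88.0872856 ]), [np.float64(0.07804681928762083), np.float64(0.07804681928752641)])
h1 [481.77572365 150.67371214  90.        ] [498.81887289 148.97814263  90.        ] 17.12728502009255 -0.09916057321703138
h2 [481.71690914 150.64567433  90.        ] [498.97329992 149.46424493  90.        ] 17.296785770913758 -0.06835662869818877
h1 auto [482.41559957 150.68054673] r 10.325023683875 maxr 16.579796890848655 ang -0.10140505736423193 743
h2 auto [482.00520537 150.3572959 ] r 9.955300408394905 maxr 16.383684319989168 ang -0.05694792726489983 888
```

The measurements hold up:
- **Shaft:** the axis is near (559,-197.3). The nib tip is 28 mm out against 29 mm stated. The key angle is about -0.265. Triangulation puts the head top at about 111 against 115 expected, which is within the limit of the short baseline.
- **Hub:** the bore triangulates at z 90.1, centred at (482,150.6). The keyway angle is about -0.08.

Next I grasp the shaft on its y faces and lift it.

```bash
python3 - <<'E'
from rig import bot
from h import *
q=down(-np.pi/2-0.265)
bot.move_to([559,-197.3,170],q)
print(bot.servo_line([559,-197.3,98],speed=70,until_force=8), bot.read_state()["ee_pos"],bot.read_state()["ft_force"])
bot.move_gripper(15,80); s=bot.read_state(); print(s["grip_width"],s["ft_force"],s["moment"],s["ee_pos"])
bot.servo_line([559,-197.3,185],speed=90); bot.dwell(.2)
s=bot.read_state(); print(s["clock"],s["grip_width"],s["ft_force"],s["moment"],s["ee_pos"])
c=bot.read_camera("wrist");cv2.imwrite("pics/g1.png",c["image"]);pickle.dump((c,s),open("g1.pkl","wb"))
c=bot.read_camera("top");cv2.imwrite("pics/g1t.png",c["image"][150:330,200:440].repeat(3,0).repeat(3,1))
E
```

```text
False [ 559.23457454 -197.40321042   98.51557659] [-0.23484662 -1.18022883  0.61715556]
25.372525181083493 [-0.45338427  0.21257434  2.76715208] [ 0.00458666  0.12141551 -0.018848  ] [ 559.10739677 -197.34049716   98.24555103]
9.6167 25.309264648580594 [-0.13197911  0.14824685 -2.61756784] [0.02018272 0.03286834 0.02101901] [ 558.89400071 -197.2596146   184.54288848]
```

View pics/g1.png

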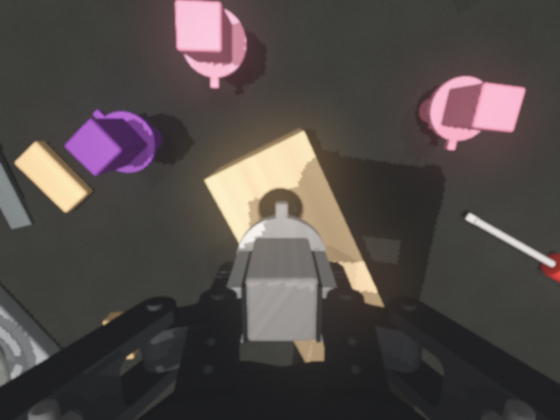

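Held: the width is 25.3 and the force is about 2.6–3 N. The g1 view shows the shaft upright in the jaws with the nib at (282,205). I'll measure the axis in the tool frame from the nib and flange, then move over the hub.

```bash
python3 - <<'E'
from h import *
c,s=pickle.load(open("g1.pkl","rb"))
im=c["image"][190:350,210:355];cv2.imwrite("pics/g1c.png",cv2.resize(im,None,fx=3.7,fy=3.7,interpolation=cv2.INTER_CUBIC))
f=210/np.tan(np.radians(c["fovy"])/2);M=c["mount"]
def t(uv,y):
    d=M[:3,:3]@np.array([(uv[0]-c["cx"])/f,(uv[1]-c["cy"])/f,1]);e=M[:3,3];return e+d*(y-e[1])/d[1]
for n,uv,y in(("nib tip",(282,203),27),("flange L",(237,252),27),("flange R",(327,252),27),("head TL",(258,238),-17),("TR",(309,238),-17),("BL",(245,338),-17)): print(n,t(uv,y))
for th in(-140,-90,-30):
    p=np.array([22*np.cos(np.radians(th)),27,22*-np.sin(np.radians(th))]);q=np.linalg.inv(M)@np.r_[p,1];print(th,c["cx"]+f*q[0]/q[2],c["cy"]+f*q[1]/q[2])
E
```

```text
nib tip [ 1.21209149 27.         28.98241687]
flange L [-20.31758668  27.           4.72981711]
flange R [22.81032605 27.          4.78360098]
head TL [ -6.87979766 -17.          28.09456114]
TR [ 10.19751602 -17.          28.11528517]
BL [-12.31726905 -17.         -10.76241465]
-140 243.66019645476592 233.4491769634281
-90 279.3735727923799 217.53571039545426
-30 319.563850787835 239.7955212651535
```

View pics/g1c.png

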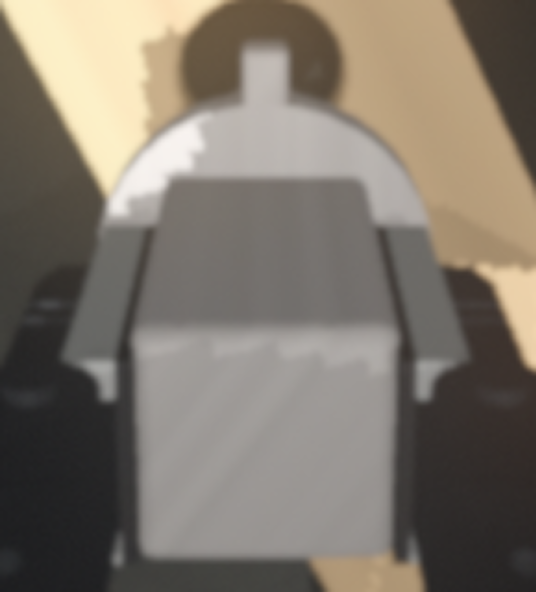

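```bash
python3 - <<'E'
from h import *
c=pickle.load(open("top0.pkl","rb"))
cv2.imwrite("pics/ht.png",cv2.resize(c["image"][215:290,175:250],(600,600),interpolation=cv2.INTER_CUBIC))
E
```

```text
(no output)
```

View pics/ht.png

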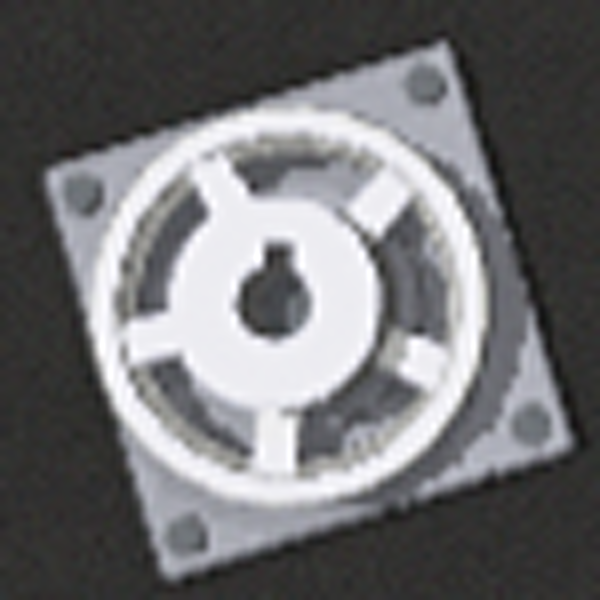

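The top view puts the bore at about (209,253), which gives y≈150.3 and agrees. The in-hand x offset of about 1 mm is probably a wrist camera bias, so I'll aim at y=151.2. I'll put the plain pilot in first, above key contact at TCP z≈159.

```bash
python3 - <<'E'
from rig import bot
from h import *
def rep(t): s=bot.read_state(); print(t,round(s["clock"],2),s["ee_pos"].round(2),s["ft_force"].round(2),s["moment"].round(2),s["grip_width"])
q=down(-np.pi/2-0.08)
bot.servo_line([540,-150,215],speed=120)
bot.move_to([481.8,151.2,188],q); bot.dwell(.2); rep("above")
s=bot.read_state();c=bot.read_camera("wrist");cv2.imwrite("pics/p1.png",c["image"])
print(bot.servo_line([481.8,151.2,162],speed=30,until_force=8)); rep("pilot")
E
```

```text
above 11.73 [482.21 150.36 188.01] [ 0.3   0.17 -3.23] [ 0.01  0.01 -0.01] 25.12131316637325
False
pilot 12.8 [481.88 151.22 162.18] [-0.17  0.62 -4.06] [ 0.05 -0.03 -0.02] 25.03978920082284
```

View pics/p1.png

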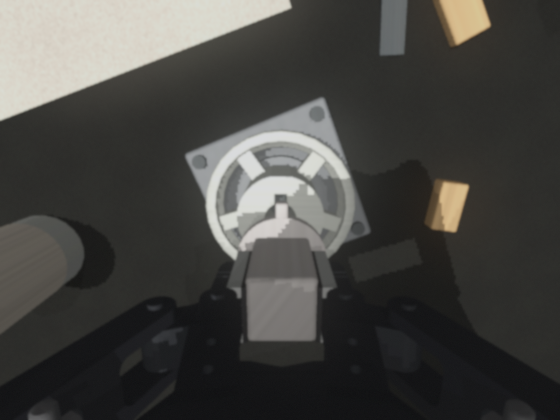

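The p1 view shows the nib at (282,212) in line with the keyway at (281,200). The pilot went in 11 mm with no contact force. Continuing down past key contact, stopping on force.

```bash
python3 - <<'E'
from rig import bot
from h import *
def rep(t): s=bot.read_state(); print(t,round(s["clock"],2),s["ee_pos"].round(2),s["ft_force"].round(2),s["moment"].round(2),s["grip_width"])
print(bot.servo_line([481.8,151.2,150],speed=25,until_force=8)); rep("key")
E
```

```text
False
key 13.43 [481.83 151.23 150.  ] [-0.28 -0.54 -3.09] [ 0.06 -0.01 -0.02] 25.094406495017026
```

The key is 9 mm into the keyway without resistance. Continuing.

```bash
python3 - <<'E'
from rig import bot
from h import *
def rep(t): s=bot.read_state(); print(t,round(s["clock"],2),s["ee_pos"].round(2),s["ft_force"].round(2),s["moment"].round(2),s["grip_width"])
print(bot.servo_line([481.8,151.2,136],speed=30,until_force=8)); bot.dwell(.2); rep("deep")
print(bot.servo_line([481.8,151.2,127],speed=20,until_force=20)); bot.dwell(.2); rep("spring")
print(bot.servo_line([481.8,151.2,118],speed=10,until_force=18)); bot.dwell(.2); rep("home?")
E
```

```text
False
deep 14.25 [481.87 151.23 136.16] [-0.05  0.66 -3.66] [ 0.    0.03 -0.02] 24.53431232494891
False
spring 15.05 [482.02 151.25 127.31] [0.03 0.37 6.09] [-0.03  0.01  0.01] 25.307448866421748
True
home? 15.8 [482.11 151.26 123.3 ] [-1.89  0.6   6.83] [-0.15  0.34  0.  ] 25.252845784851193
```

At TCP z 123.3 (123.2 predicted), the force rose sharply on flange contact, then eased on stopping. I'll press a bit further so it's held firmly home.

```bash
python3 - <<'E'
from rig import bot
from h import *
def rep(t): s=bot.read_state(); print(t,round(s["clock"],2),s["ee_pos"].round(2),s["ft_force"].round(2),s["moment"].round(2),round(s["grip_width"],2)); return s["ft_force"][2]
for z in(122.8,122.3,121.8,121.3):
    bot.servo_line([481.9,151.2,z],speed=5); bot.dwell(.3)
    if rep(z)>28: break
bot.dwell(1);rep("hold")
c=bot.read_camera("scene");cv2.imwrite("pics/e1.png",cv2.resize(c["image"][150:260,270:400],None,fx=5,fy=5,interpolation=cv2.INTER_CUBIC))
c=bot.read_camera("wrist");cv2.imwrite("pics/e2.png",c["image"])
E
```

```text
122.8 16.35 [482.08 151.27 123.24] [-1.63  0.29  8.61] [-0.07  0.34  0.01] 24.93
122.3 16.9 [482.11 151.26 123.21] [-3.87 -0.68 14.25] [-0.25  0.86 -0.02] 24.96
121.8 17.45 [482.13 151.29 123.16] [-7.28 -1.33 21.07] [-0.37  1.32 -0.05] 24.57
121.3 18.0 [482.17 151.28 123.15] [-10.22  -1.69  26.86] [-0.61  1.9   0.  ] 25.24
hold 19.0 [482.15 151.27 123.14] [-11.12  -2.93  27.68] [-0.6   1.85 -0.02] 24.9
```

View pics/e1.png

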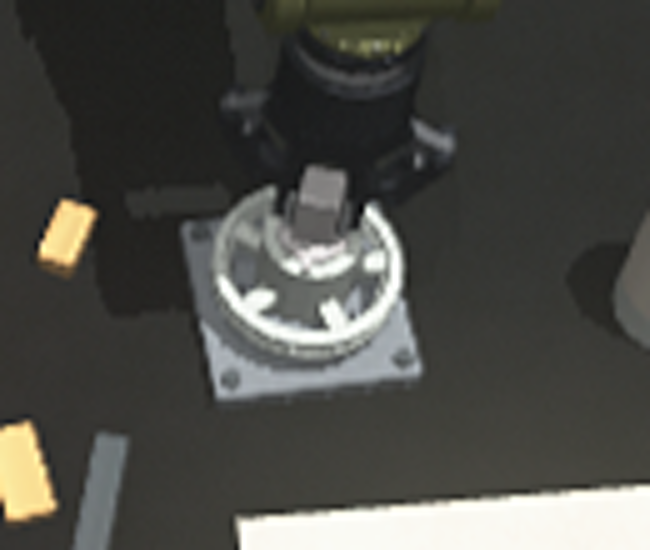

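View pics/e2.png

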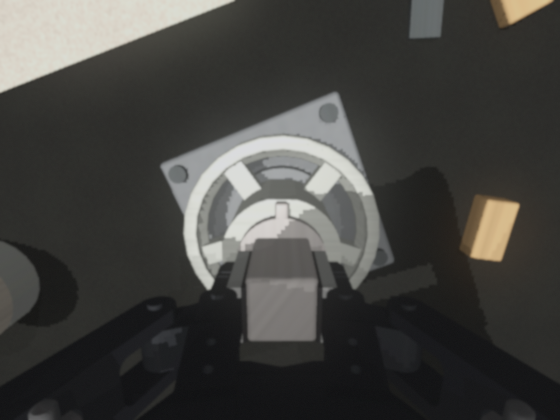

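The TCP stopped at z 123.15 and stayed there as the push rose to about 27 N. That is the predicted home height (98.25 + 25 = 123.25), so the flange is on the face. In e2 the flange lies on the hub with the nib at (282,207) over the keyway line. Handing in.

```bash
python3 -c "
from rig import bot
bot.finish_job(); s=bot.read_state(); print(s['clock'],s['ee_pos'],s['ft_force'],s['grip_width'])"
```

```text
the job is handed in; nothing more can be done
the job is handed in; nothing more can be done
```

The keyed shaft is in the pulley hub with its key in the keyway, and I handed the job in with the gripper still holding it down on the hub face. `finish_job` gives no verdict, so that rests on my own checks. The last clock reading was about 19 s of the 45 s allowed.

I gripped the square head on its two side faces, lifted it clear of the rack and turned it to the keyway angle (about -0.08 rad). The pilot and key went in with no resistance. I then pushed through the ejector spring until the flange stopped.

**Last checks**
- **Fully home:** the tool stopped at z = 123.15 mm, where 123.2 mm was predicted. It stayed there while the push rose to about 27 N, so the shaft did not slip in the grip.
- **Grip:** the finger opening held at about 25 mm with an 80 N grip setting.
- **Picture:** the final wrist view shows the flange on the hub and the nib in line with the keyway.
- **Other things:** I saw no contact with anything else, but I did not measure their positions again afterwards.

**Disagreements**
- The head top triangulated at about 111 mm against 115 mm expected, because the two views were close together.
- The wrist camera read about 1 mm sideways, so I aimed at y = 151.2 instead of the measured 150.6.
- A side force of about 11 N remained in the final push. It did not move the tool.

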